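Ready the hammer over the rivet

TASK

Draw the shoemaker's hammer out of its sloping holder, turn it so that the handle is level and the striking face looks straight down, and hold it centred over the brass rivet with the face about 5 cm above it, ready to strike. Finish with the hammer still gripped in the air and at rest; do not let it touch the rivet, its stake and slab or the bench, and leave the glue jar, tape dispenser and shoe where they are.

Things in the scene. Friction and masses are not known exactly. Their poses are not given: they have to be found in the camera images.
- hammer: Shoemaker's hammer, about 0.36 kg: pale wooden handle 184 mm long, section 22 (along x) x 16 mm (along y), steel head. Origin: centre of the butt; z runs along the handle to the head, +x out of the striking face. Head at z 151 to 179, x -33 to 45 mm, 32 mm wide. Starts with the butt on the sleeve's floor, leaning about 45 degrees (up to 4 off, through play), face looking forward and down.
- hammer_grip (a point): Good place to grip: on the handle's axis, 118 mm from the butt, 33 mm short of the head; 76 mm of bare handle lie between the sleeve's mouth and the head. Its axes are the hammer's. Pinch the 16 mm sides (fingers closing along the hammer's y).
- hammer_face (a point): Centre of the round striking face (32 mm across): 45 mm along x and 165 mm along z from the butt in the hammer's frame.
- hammer_butt (a point): Centre of the butt, the hammer's origin.
- holder: Hammer holder, fixed: brown wooden base 170 x 90 x 12 mm, 62 mm cheeks and a dark steel sleeve, walls 5 mm, 75 mm deep, floor closed. Origin: centre of underside, z up. It leans 45 degrees: the way out runs equally along +x and +z; +x points away from the robot, give or take 20 degrees. Bore's floor centre: x -45, z 34 mm.
- sleeve_mouth (a point): Centre of the open upper end of the sleeve, 87 mm above the bench. The bore is 25 x 20 mm at the floor and flares to 32 x 29 mm here: its two sides and its upper wall spread, its lower wall is straight, so the hammer draws out most freely along the sleeve or a little upward of it.
- anvil: Riveting place, fixed: dark stone slab 160 x 160 x 30 mm, on it a round steel stake up to 64 mm high, a red leather patch 85 x 55 x 3 mm on the stake and a brass rivet in the middle. Origin at the centre of the slab's underside, z up. It may stand on the robot's left or right; the holder is on the other side.
- rivet (a point): Top of the brass rivet (16 mm across), 72 mm above the bench.
- jar: Bystander: yellow glue jar with black cap, 76 mm across, 82 mm high, origin at the centre of its underside.
- dispenser: Bystander: black desk tape dispenser with a cream roll, 150 x 56 mm, 96 mm high, origin at the centre of its underside, long side along its x.
- shoe: Bystander: blue flat shoe, about 223 x 76 mm, 54 mm high, origin at its underside, toe towards its +x.
Things that resemble listed ones, but are neither listed nor needed, are in the scene too. Several things have the shape of the hammer; the one meant has the colours described above. Of the things shaped like the anvil, the steel one is meant.

How it is judged:
By the outcome, as a careful person would: the job done as asked, in the order asked, and still so for the second after the job is handed in, while the arm keeps its last pose, push and grip.
It also fails if it takes over 48 s, if anything falls off the work surface, if the arm or the gripper's body presses on something with over 40 N, if the wrist force passes 120 N, or if a joint passes its speed limit or range.

ROBOT

A 6-joint arm with a two-finger parallel gripper is mounted at the origin on the work surface. World frame = base frame: x ahead of the robot, y to its left, z up, the work surface at z = 0. Lengths are in mm, angles in rad, forces in N, time in s.
With the tool pointing down it reaches from about 375 to 975 mm from the base axis. Payload 3.8 kg.
Tool frame: the origin (TCP) lies at the very end of the fingers, on their centre line; the grasp point (between the pads) lies 19 mm behind it (ctrl.hold_point_z is the z of the grasp point in the tool frame, in mm); z points along the fingers, y is the line along which they close (so a half turn about z gives the same grasp; the last joint's range is limited). The gripper opens to 85 mm and grips with 20 to 120 N. Pads are 22 mm wide; open, the fingers measure 114 mm over their backs; the gripper's body (76 mm by 85 mm) begins 54 mm behind the grasp point. The pads swing forward as they close: fully open they stand 13 mm farther back than shut.
Start: joints at [-1.23, 0.264, 1.604, -0, 1.274, -0.037], TCP at [248.986, -627.395, 231.28] pointing down, gripper open.
Joint ranges: [-2.63, 2.63], [-0.94, 2.18], [0.31, 2.57], [-1.31, 4.45], [0, 2.66], [-2.55, 2.55]. Speed limits (rad/s): [2.57, 2.57, 3.14, 3.14, 3.14, 3.14].

INTERFACE

Orientations are given as a rotation vector (axis times angle).
In Python, from bench import ctrl gives the robot as it stands.
- The arm moves only by the shell command python3 -m jog 'ROWS' [OPENING] [FORCE]. ROWS is JSON, a list of rows, each a list of 2 entries, a list of its own where there are three numbers: the shift along the tool's x, y, z each as a share of 20 cm, from -1 to 1, then the turn, a rotation vector about the tool's x, y, z each as a share of pi rad, from -1 to 1. In form: [[[dx, dy, dz], [ax, ay, az]], ...]. A call has 1 to 10 rows; each row is the pose to reach, as a shift and turn from the pose commanded when the call began, along the tool's axes at that moment, turning the shorter way round; what a row does not reach only later rows make up. A row lasts 1/8 s, in which the tool goes at most 62.5 mm and 10.7 degrees, less where a joint would pass 70% of its speed; a pose out of reach is approached as far as the arm can. A call with a number of a shift or a turn outside -1 to 1 is refused whole. A call with a gripper value outside its range is refused whole. OPENING is the closure, from 0 (fully open) to 1 (shut), set as the call begins (- or left out, the last holds). The fingers move at their own pace and stop on an object; FORCE is the grip in N (left out, the last holds). Time passes only in rows, so rows that repeat a pose let the fingers close. It gives the time, the measured TCP pose, the force, the opening and the grip force at its end, in the units of the state.
- ctrl.observe(): the state, without advancing time (a new reading comes with each control period).
- ctrl.capture(name): name is "scene" or "side" or "wrist"; returns a dict with "color" (384x512x3 uint8, red, green, blue), "fov_y" (degrees; the focal length in pixels is half the picture's height over the tangent of half this angle, whatever the lens; pixels are square), "cx", "cy" (the principal point, pixels), "extrinsics" (4x4, takes a point from world to camera coordinates). Camera axes: x right, y down, z forward; pixel columns grow to the right and rows downward; lengths in mm; the calibration is good to about 2 mm. A picture is of the moment at which its call begins. There is no depth.
- ctrl.finish_job(): hands the job in; it is judged then, once.
The state is a dict: "time": time; "joint_pos": joint angles; "qd": joint speeds; "joint_torque": joint torques, N m; "position": TCP position; "tcp_rot": TCP orientation; "wrist_force": force on the tool from outside, world axes, zero at the start; "moment": the same for the moment, N m; "width": opening from 0.0 (shut) to 1.0 (fully open); "gripper_force": force on a finger pad.
Only numpy, scipy, OpenCV 4.12 (cv2) and the standard library are available. Lean on these libraries where they do the work, as an engineer would, in place of code of your own. Each camera call takes 0.05 s, during which the arm holds its last target. There are 200 camera calls.

## Working session

There is one attempt and no reset: what is moved stays moved. The work goes in short steps, Python scripts to look and compute and a shell command to move; the robot and the scene stay as the last step left them, time stands still between calls to the robot, and variables do not carry over. Pictures are saved under pics/ and viewed, at most 10 in all, crops included, and the job is handed in when it is done.

```bash
ls; mkdir -p pics; python3 - <<'E'
from bench import ctrl
import cv2,numpy as np
a=[]
for n in ["scene","side"]:
    c=ctrl.capture(n); np.save('pics/'+n+'0.npy',c,allow_pickle=True)
    cv2.imwrite('pics/%s0.png'%n,c['color'][:,:,::-1]); print(n,c['fov_y'],c['cx'],c['cy'],np.round(c['extrinsics'],3).tolist())
print(ctrl.observe(),ctrl.hold_point_z)
E
```

```text
pics
scene 44.93490201738104 251.5215839679249 194.1143606631192 [[-0.636, 0.771, 0.005, 304.686], [0.55, 0.458, -0.698, -189.911], [-0.541, -0.442, -0.716, 1873.215], [0.0, 0.0, 0.0, 1.0]]
side 43.33864008473441 256.28899953007755 195.98962608894692 [[-0.937, -0.349, -0.019, 469.356], [-0.168, 0.495, -0.853, 176.6], [0.307, -0.796, -0.522, 1328.482], [0.0, 0.0, 0.0, 1.0]]
{'time': 0.1, 'joint_pos': array([-1.22990430e+00,  2.64681575e-01,  1.60526879e+00, -1.57222630e-06,
        1.27371364e+00, -3.69111357e-02]), 'qd': array([-0.00052465, -0.00167515, -0.00364084, -0.00126673,  0.00157931,
        0.00127167]), 'joint_torque': array([ 2.24060141e-04, -5.16708112e+01, -3.68589342e+01,  4.88470448e-06,
        6.30678929e-03, -1.31876308e-05]), 'position': array([ 248.75698706, -626.75960487,  230.0670676 ]), 'tcp_rot': array([-3.08369614e+00, -5.89544955e-01,  4.94637054e-04]), 'wrist_force': array([ 0.37411651,  0.58539397, -0.26577349]), 'moment': array([-0.00828303, -0.03931302, -0.00222141]), 'gripper_force': 0.0, 'width': 1.0023802605804242} -18.700000000000003
```

View pics/scene0.png

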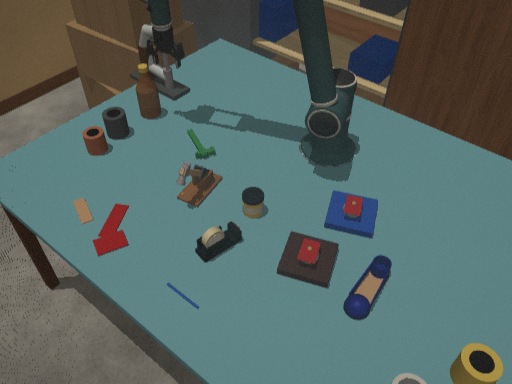

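View pics/side0.png

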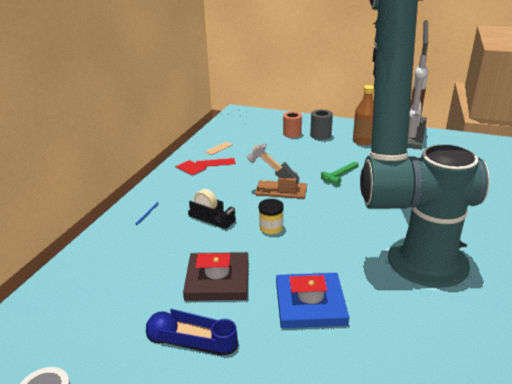

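Scene picture: the candidates for the hammer are the pale-handled one in the brown holder (195,175), a green one lying at (200,143) and a red one lying at (112,230). The first matches the description. For the anvil, the dark slab with steel stake is at (308,255) and a blue lookalike is at (352,210), so I take the dark one. In the side view the hammer is at (270,160) and the dark anvil at (217,270).

```bash
cat > h.py <<'E'
import numpy as np,cv2
from scipy.spatial.transform import Rotation as R
def cam(c):
    f=c['color'].shape[0]/2/np.tan(np.radians(c['fov_y']/2)); return f,c['cx'],c['cy'],np.array(c['extrinsics'])
def proj(c,p):
    f,cx,cy,E=cam(c); q=E[:3,:3]@np.asarray(p,float)+E[:3,3]; return np.array([cx+f*q[0]/q[2],cy+f*q[1]/q[2]])
def ray(c,uv):
    f,cx,cy,E=cam(c); d=E[:3,:3].T@np.array([(uv[0]-cx)/f,(uv[1]-cy)/f,1]); return -E[:3,:3].T@E[:3,3],d/np.linalg.norm(d)
def plane(c,uv,z):
    o,d=ray(c,uv); return o+d*(z-o[2])/d[2]
def tri(obs):
    A=np.zeros((3,3));b=np.zeros(3);L=[]
    for c,uv in obs:
        o,d=ray(c,uv);P=np.eye(3)-np.outer(d,d);A+=P;b+=P@o;L.append((o,d))
    x=np.linalg.solve(A,b); return x,[np.linalg.norm((np.eye(3)-np.outer(d,d))@(x-o)) for o,d in L]
def load(n): return np.load('pics/%s.npy'%n,allow_pickle=True).item()
def crop(c,u,v,w,h,s,name):
    cv2.imwrite('pics/'+name,cv2.resize(c['color'][v:v+h,u:u+w,::-1],None,fx=s,fy=s,interpolation=cv2.INTER_CUBIC))
E
python3 - <<'E'
from h import *
S=load('scene0');D=load('side0')
a=cv2.resize(S['color'][150:210,165:235,::-1],None,fx=8,fy=8,interpolation=2)[:480,:]
b=cv2.resize(D['color'][138:198,240:310,::-1],None,fx=8,fy=8,interpolation=2)
im=np.vstack([a[:,:],b])
im=np.hstack([a,b]);im=cv2.resize(im,(800,343)); cv2.imwrite('pics/crop1.png',im)
# rivet (yellowish pixels near)
for c,(u,v) in ((S,(309,249)),(D,(216,260))):
    hsv=cv2.cvtColor(c['color'],cv2.COLOR_RGB2HSV)[v-12:v+13,u-12:u+13].astype(int)
    m=(hsv[...,0]>12)&(hsv[...,0]<32)&(hsv[...,1]>90)&(hsv[...,2]>90)
    y,x=np.nonzero(m);p=(x.mean()+u-12,y.mean()+v-12);print(p,len(x),plane(c,p,72))
print('holder',plane(S,(200,190),10),plane(D,(282,188),10))
print(tri([(S,(182,166)),(D,(256,152))]))
E
```

```text
(np.float64(309.5), np.float64(248.0)) 12 [518.17650654 262.79843969  72.        ]
(np.float64(215.73333333333332), np.float64(259.0)) 15 [511.15079618 265.98138454  72.        ]
holder [ 510.67206567 -216.25613248   10.        ] [ 491.87943219 -228.31202537   10.        ]
(array([ 573.59809917, -220.96802307,  150.61219177]), [np.float64(13.60874205406962), np.float64(13.608742054069669)])
```

View pics/crop1.png

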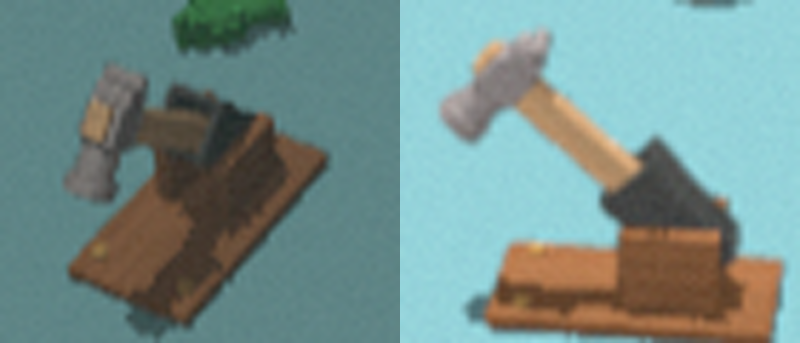

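Crop: the left half (scene view) shows the steel head with its pale eye at (97,122) and the base corners at (68,272), (180,318) and (325,155). The right half (side view) shows the pale handle leaving the dark sleeve at (620,180) and the eye at (488,55). The choice is confirmed.

```bash
python3 - <<'E'
from h import *
S=load('scene0');D=load('side0');k=800/140
s=lambda x,y:(165+x/k-.5+.0,150+y/k-.5); d=lambda x,y:(240+(x-400)/k-.5,138+y/k-.5)
f1=plane(S,s(68,270),12);f2=plane(S,s(180,312),12);b=plane(S,s(325,152),12)
print(f1,f2,b,np.linalg.norm(f1-f2),np.linalg.norm(b-f2),np.degrees(np.arctan2(*(f2-b)[1::-1])))
print('eye',tri([(S,s(97,122)),(D,d(488,55))]))
print('face',tri([(S,s(90,190)),(D,d(462,118))]))
print('handle/mouth',tri([(S,s(205,138)),(D,d(620,180))]))
c=d(515,245),d(782,262),d(490,310)
print([plane(D,x,12) for x in c])
E
```

```text
[ 590.43367548 -255.86368981   12.        ] [ 571.46219426 -176.94041935   12.        ] [ 408.15951621 -204.33640955   12.        ] 81.17142181572991 165.5847364259341 9.523375313880363
eye (array([ 583.34674382, -216.15405007,  156.53558131]), [np.float64(0.06620398570479265), np.float64(0.06620398570471606)])
face (array([ 598.93060541, -212.12487468,  115.326282  ]), [np.float64(0.22191119334588036), np.float64(0.22191119334591186)])
handle/mouth (array([ 502.68276982, -214.27718284,   88.19326052]), [np.float64(1.035480189912405), np.float64(1.0354801899124753)])
[array([ 581.50931366, -250.16840885,   12.        ]), array([ 420.6637658 , -282.23196683,   12.        ]), array([ 568.81509797, -172.46500984,   12.        ])]
```

```bash
cat >> h.py <<'E'
def pose(o): return np.array(o['position']),R.from_rotvec(o['tcp_rot'])
def frame(yaw,el):  # hammer axes for handle yaw, elevation (rad)
    hz=np.array([np.cos(el)*np.cos(yaw),np.cos(el)*np.sin(yaw),np.sin(el)])
    hx=np.array([np.sin(el)*np.cos(yaw),np.sin(el)*np.sin(yaw),-np.cos(el)])
    return hx,np.cross(hz,hx),hz
def toolR(yaw,el):
    hx,hy,hz=frame(yaw,el); return R.from_matrix(np.c_[hz,-hy,hx])
def rows(p0,R0,p1,R1):
    return np.round(R0.inv().apply(p1-p0)/200,4),np.round((R0.inv()*R1).as_rotvec()/np.pi,4)
E
python3 - <<'E'
from h import *
from bench import ctrl
p,r=pose(ctrl.observe());print(r.as_matrix().round(2))
hx,hy,hz=frame(.18,.75);T=toolR(.18,.75)
g=np.array([537,-224,113]);tcp=g+18.7*hx-130*hx
print(tcp,rows(p,r,tcp,T))
S=load('scene0');print(proj(S,p))
E
```

```text
[[ 0.93  0.37 -0.  ]
 [ 0.37 -0.93  0.  ]
 [ 0.   -0.   -1.  ]]
[ 462.35932678 -237.58232815  194.43697111] (array([ 1.7105, -1.4143,  0.1812]), array([-0.0242,  0.238 ,  0.0597]))
[167.23033959  68.48431934]
```

```bash
python3 -m jog '[[[0.9,-0.75,-0.1],[0,0.1,0.03]],[[0.9,-0.75,-0.1],[0,0.1,0.03]],[[0.9,-0.75,-0.1],[0,0.1,0.03]],[[0.9,-0.75,-0.1],[0,0.1,0.03]],[[0.9,-0.75,-0.1],[0,0.1,0.03]],[[0.9,-0.75,-0.1],[0,0.1,0.03]],[[0.9,-0.75,-0.1],[0,0.1,0.03]]]' 0 60
python3 - <<'E'
from h import *
from bench import ctrl
o=ctrl.observe();p,r=pose(o);print(o['joint_pos'].round(2))
hx,hy,hz=frame(.18,.75);T=toolR(.18,.75)
g=np.array([537,-224,113]);tcp=g+18.7*hx-130*hx
print(p,rows(p,r,tcp,T))
E
```

```text
time: 0.98
position: [360.5, -422.5, 250.9]
tcp_rot: [-3.016, -0.428, -0.473]
wrist_force: [-0.6, 0.3, -0.1]
width: 0.996
gripper_force: 0.0
[-1.1  -0.02  1.92  0.33  1.22  0.08]
[ 360.51934914 -422.527623    250.93879   ] (array([ 0.6211, -0.7407,  0.5098]), array([-0.021 ,  0.1391,  0.0264]))
```

```bash
python3 -m jog '[[[0.62,-0.74,0.51],[-0.02,0.14,0.026]],[[0.62,-0.74,0.51],[-0.02,0.14,0.026]],[[0.62,-0.74,0.51],[-0.02,0.14,0.026]],[[0.62,-0.74,0.51],[-0.02,0.14,0.026]],[[0.62,-0.74,0.51],[-0.02,0.14,0.026]],[[0.62,-0.74,0.51],[-0.02,0.14,0.026]],[[0.62,-0.74,0.51],[-0.02,0.14,0.026]],[[0.62,-0.74,0.51],[-0.02,0.14,0.026]]]'
python3 - <<'E'
from h import *
from bench import ctrl
o=ctrl.observe();p,r=pose(o);print(o['joint_pos'].round(2))
hx,hy,hz=frame(.18,.75);T=toolR(.18,.75)
g=np.array([537,-224,113]);tcp=g+18.7*hx-130*hx
print(p,rows(p,r,tcp,T))
c=ctrl.capture('wrist');np.save('pics/w1.npy',c,allow_pickle=True);crop(c,0,0,512,384,1.5,'w1.png')
print(c['fov_y'],[proj(c,g+t*hz).round(0) for t in(-43,0,33,66)])
E
```

```text
time: 1.98
position: [462.6, -238.2, 195.4]
tcp_rot: [-2.848, -0.26, -1.126]
wrist_force: [-0.9, -0.2, 0.0]
width: 0.999
gripper_force: 0.0
[-0.96 -0.23  2.36  0.93  0.89 -0.13]
[ 462.60681074 -238.19105754  195.36940429] (array([-0.0037, -0.0032,  0.0029]), array([-0.0008, -0.0011,  0.0003]))
61.484615203894975 [array([256., 235.]), array([256., 187.]), array([256., 146.]), array([256., 103.])]
```

View pics/w1.png

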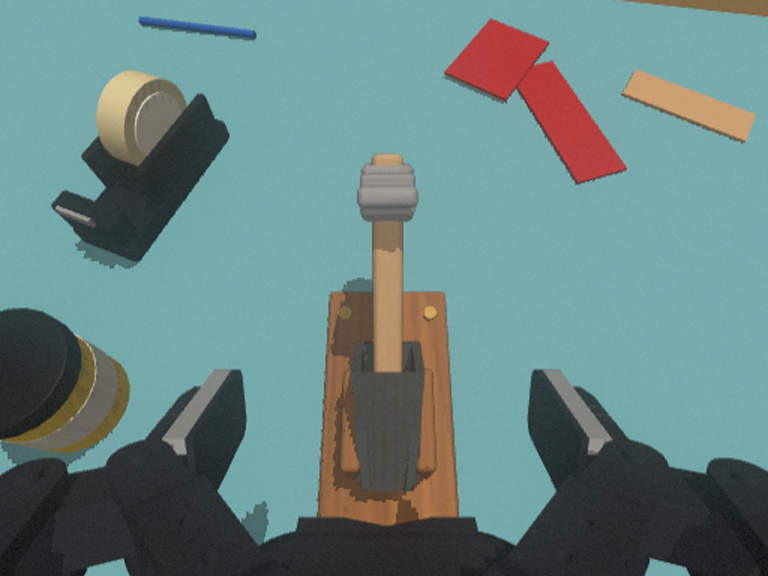

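The wrist view shows the pale handle upright at (388,300), the head at (387,190) and the sleeve mouth at about (388,355). The yellow jar is close on the left at (40,375), so I check its clearance and refine the handle line.

```bash
python3 - <<'E'
from h import *
W=load('w1');S=load('scene0');D=load('side0')
hsv=cv2.cvtColor(W['color'],cv2.COLOR_RGB2HSV).astype(int)
for v in (155,180,205,230,240):
    m=(hsv[v,230:290,0]<22)&(hsv[v,230:290,1]>60);x=np.nonzero(m)[0]+230;print(v,x.min(),x.max(),end=' ')
    print()
# jar cap top ellipse centres
for n,c,b in (('S',S,(235,180,40,45)),('D',D,(250,195,45,45))):
    h=cv2.cvtColor(c['color'],cv2.COLOR_RGB2HSV).astype(int)[b[1]:b[1]+b[3],b[0]:b[0]+b[2]]
    y,x=np.nonzero(h[...,2]<60);print(n,x.min()+b[0],x.max()+b[0],y.min()+b[1],y.max()+b[1])
    print(plane(c,(b[0]+(x.min()+x.max())/2,y.min()+b[1]+ (8 if n=='S' else 6)),82))
hx,hy,hz=frame(.18,.75);g=np.array([537,-224,113])
print('finger centre open at grasp',g+57*hy,g-20*hx+57*hy, hy, 'body', g-54*hx+42*hy)
print('depth',(np.array(W['extrinsics'])@np.r_[g,1])[2])
# eye end in wrist + scene + side
k=800/140
print(tri([(W,(388/1.5,160/1.5)),(S,(165+97/k,150+122/k)),(D,(240+88/k,138+55/k))]))
E
```

```text
155 248 267 
180 249 267 
205 230 289 
230 230 289 
240 230 289 
S 242 263 187 204
[462.5274951   -9.65423316  82.        ]
D 259 282 199 214
[457.00004     -6.86610963  82.        ]
finger centre open at grasp [ 526.79531431 -167.92090951  113.        ] [ 513.38279442 -170.36157944  127.63377738] [-1.79029573e-01  9.83843693e-01  1.38777878e-17] body [ 493.2669542  -189.26837371  152.51119892]
depth 263.59322206522296
(array([ 582.57236994, -216.78100607,  154.54230597]), [np.float64(1.728531636933156), np.float64(1.5415895570013558), np.float64(0.6354261591414873)])
```

```bash
python3 -m jog '[[[-0.01,0.0075,0.15],[0,0,0]],[[-0.01,0.0075,0.3],[0,0,0]],[[-0.01,0.0075,0.42],[0,0,0]],[[-0.01,0.0075,0.52],[0,0,0]],[[-0.01,0.0075,0.6],[0,0,0]],[[-0.01,0.0075,0.65],[0,0,0]],[[-0.01,0.0075,0.65],[0,0,0]]]' 0
python3 - <<'E'
from h import *
from bench import ctrl
c=ctrl.capture('wrist');D=ctrl.capture('side')
a=cv2.resize(c['color'][100:340,100:420,::-1],(480,360));b=cv2.resize(D['color'][100:220,220:320,::-1],(300,360))
cv2.imwrite('pics/w2.png',np.hstack([a,b]))
E
```

```text
time: 2.9
position: [548.7, -221.9, 98.0]
tcp_rot: [-2.846, -0.261, -1.124]
wrist_force: [0.5, 0.7, 0.8]
width: 1.001
gripper_force: 0.0
```

View pics/w2.png

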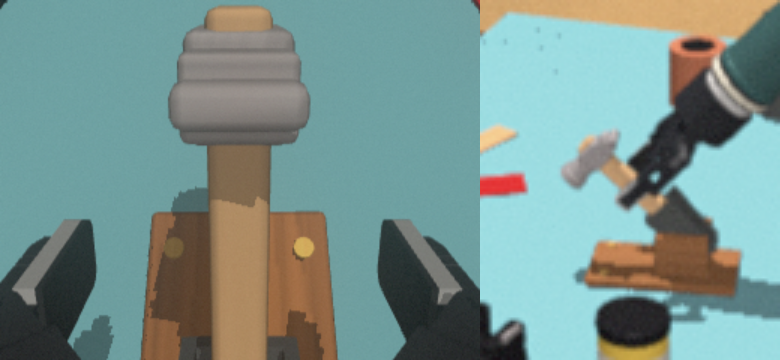

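The fingers straddle the handle: pads at x≈95 and 380, handle at 239. In the side view the fingers lie across the handle between sleeve and head. Closing now.

```bash
python3 -m jog '[[[0,0,0],[0,0,0]],[[0,0,0],[0,0,0]],[[0,0,0],[0,0,0]],[[0,0,0],[0,0,0]],[[0,0,0],[0,0,0]],[[0,0,0],[0,0,0]],[[0,0,0],[0,0,0]],[[0,0,0],[0,0,0]]]' 1 90
```

```text
time: 4.0
position: [548.7, -222.2, 98.7]
tcp_rot: [-2.847, -0.262, -1.126]
wrist_force: [-5.4, -1.4, 3.4]
width: 0.172
gripper_force: 87.7
```

```bash
python3 -m jog '[[[0.03,0,-0.001],[0,0,0]],[[0.07,0,-0.004],[0,0,0]],[[0.11,0,-0.008],[0,0,0]],[[0.15,0,-0.012],[0,0,0]],[[0.15,0,-0.012],[0,0,0]]]'
```

```text
time: 4.62
position: [569.6, -218.4, 121.6]
tcp_rot: [-2.846, -0.263, -1.127]
wrist_force: [1.7, -0.6, -4.1]
width: 0.172
gripper_force: 87.8
```

Free. Draw fully out and upward.

```bash
python3 -m jog '[[[0.1,0,-0.008],[0,0,0]],[[0.2,0,-0.018],[0,0,0]],[[0.3,0,-0.03],[0,0,0]],[[0.4,0,-0.05],[0,0,0]],[[0.5,0,-0.08],[0,0,0]],[[0.6,0,-0.3],[0,0,0]],[[0.6,0,-0.45],[0,0,0]],[[0.6,0,-0.45],[0,0,0]]]'
python3 - <<'E'
from h import *
from bench import ctrl
o=ctrl.observe();p,r=pose(o);print(o['joint_pos'].round(2))
c=ctrl.capture('wrist');D=ctrl.capture('side');S=ctrl.capture('scene')
for n,x in (('w3',c),('d3',D),('s3',S)): np.save('pics/%s.npy'%n,x,allow_pickle=True)
a=cv2.resize(c['color'][:,:,::-1],(400,300));b=cv2.resize(D['color'][:,:,::-1],(400,300))
cv2.imwrite('pics/w3.png',np.hstack([a,b]))
# level: tool down, yaw choice
for yaw in(.2,.4,.6):
  T=toolR(yaw,0.); g=np.array([514.5,264.5,122+45])-47*np.array([np.cos(yaw),np.sin(yaw),0]); t=g+[0,0,-18.7]; print(yaw,t,rows(p,r,t+[0,0,100],T))
E
```

```text
time: 5.62
position: [594.6, -214.5, 271.3]
tcp_rot: [-2.847, -0.263, -1.131]
wrist_force: [-0.0, -0.2, -4.2]
width: 0.171
gripper_force: 89.2
[-0.68 -0.14  2.14  0.83  0.79  0.21]
0.2 [468.43687084 255.16254145 148.3       ] (array([-0.2161, -2.4241, -0.049 ]), array([ 0.0023, -0.2406, -0.0048]))
0.4 [471.21013328 246.19733791 148.3       ] (array([-0.2122, -2.3775, -0.0453]), array([ 0.0263, -0.2396, -0.0654]))
0.6 [475.7092261  237.96180375 148.3       ] (array([-0.2016, -2.3329, -0.0352]), array([ 0.0504, -0.237 , -0.1259]))
```

View pics/w3.png

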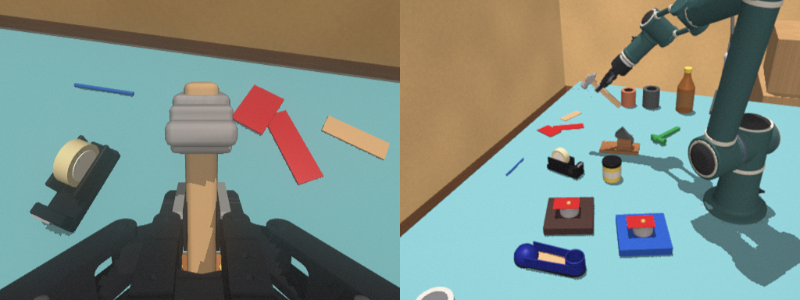

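Wrist view: handle gripped squarely, head at (200,120) of the left half. Side view: hammer at (595,90), well clear of the empty holder. Now level it and swing left.

```bash
python3 -m jog '[[[0,-0.05,-0.03],[0.003,-0.04,-0.005]],[[0,-0.15,-0.06],[0.006,-0.08,-0.01]],[[-0.05,-0.3,-0.1],[0.01,-0.12,-0.02]],[[-0.1,-0.45,-0.1],[0.015,-0.16,-0.03]],[[-0.1,-0.6,-0.1],[0.02,-0.2,-0.04]],[[-0.1,-0.75,-0.1],[0.026,-0.24,-0.065]],[[-0.1,-0.85,-0.1],[0.026,-0.24,-0.065]],[[-0.1,-0.9,-0.1],[0.026,-0.24,-0.065]],[[-0.1,-0.9,-0.1],[0.026,-0.24,-0.065]]]'
cat > nx.py <<'E'
from h import *
from bench import ctrl
o=ctrl.observe();p,r=pose(o);print(o['joint_pos'].round(2))
yaw=.4;T=toolR(yaw,0.); t=np.array([471.2,246.2,148.3]);print(rows(p,r,t+[0,0,80],T))
E
python3 nx.py
```

```text
time: 6.9
position: [532.8, -42.0, 269.2]
tcp_rot: [-3.076, -0.621, 0.006]
wrist_force: [-0.3, -0.4, -4.2]
width: 0.171
gripper_force: 88.9
[-0.13 -0.02  1.85  0.    1.32  1.05]
(array([ 0.2757, -1.4466,  0.2092]), array([-0.0012,  0.001 , -0.0005]))
```

```bash
python3 -m jog '[[[0.02,-0.08,0],[0,0,0]],[[0.05,-0.25,0],[0,0,0]],[[0.1,-0.45,0],[0,0,0]],[[0.15,-0.65,0.02],[0,0,0]],[[0.2,-0.85,0.05],[0,0,0]],[[0.25,-0.97,0.08],[0,0,0]],[[0.27,-1,0.1],[0,0,0]],[[0.27,-1,0.1],[0,0,0]]]'
python3 nx.py
```

```text
time: 7.9
position: [505.4, 162.9, 250.0]
tcp_rot: [-3.077, -0.621, 0.007]
wrist_force: [0.7, -1.3, -5.2]
width: 0.173
gripper_force: 88.9
[ 0.26 -0.02  1.88  0.    1.28  1.43]
(array([ 0.0043, -0.4501,  0.1101]), array([-0.001 ,  0.0012, -0.0005]))
```

```bash
python3 -m jog '[[[0,-0.1,0.03],[0,0,0]],[[0,-0.22,0.06],[0,0,0]],[[0.004,-0.35,0.09],[0,0.001,0]],[[0.004,-0.43,0.11],[0,0.001,0]],[[0.004,-0.45,0.11],[0,0.001,0]],[[0.004,-0.45,0.11],[0,0.001,0]],[[0.004,-0.45,0.11],[0,0.001,0]]]'
python3 nx.py
python3 - <<'E'
from h import *
from bench import ctrl
c=ctrl.capture('wrist');D=ctrl.capture('side');S=ctrl.capture('scene')
for n,x in (('w4',c),('d4',D),('s4',S)): np.save('pics/%s.npy'%n,x,allow_pickle=True)
a=cv2.resize(c['color'][:,:,::-1],(400,300))
b=cv2.resize(D['color'][160:310,130:330,::-1],(400,300))
e=cv2.resize(S['color'][180:292,220:370,::-1],(400,300))
cv2.imwrite('pics/w4.png',np.vstack([np.hstack([a,b]),np.hstack([e,e*0])]))
E
```

```text
time: 8.78
position: [471.9, 246.0, 228.9]
tcp_rot: [-3.077, -0.62, 0.0]
wrist_force: [-0.6, -0.5, -3.9]
width: 0.172
gripper_force: 88.9
[ 0.43 -0.01  1.91  0.    1.24  1.6 ]
(array([-0.0028, -0.0024,  0.0031]), array([-0.0009, -0.0001, -0.0007]))
```

View pics/w4.png

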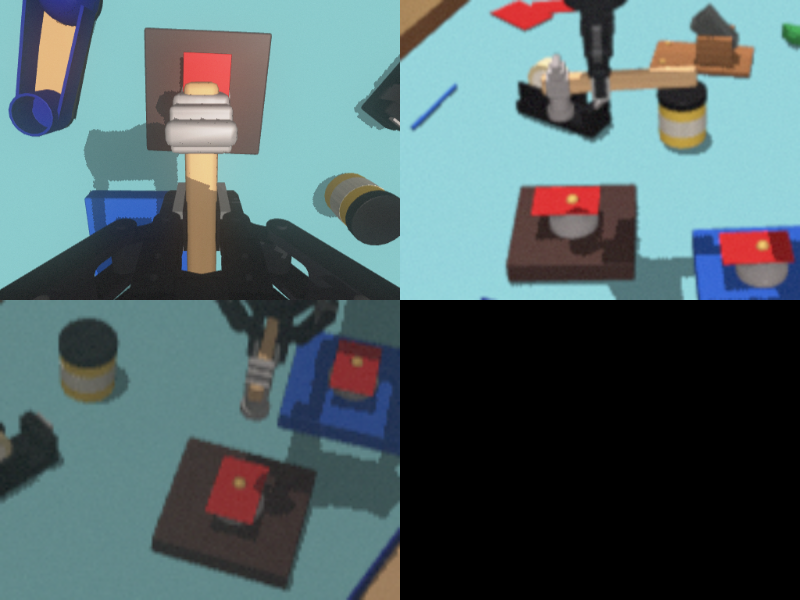

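Top left (wrist): the head is over the red patch, and the slab corners are at (145,28), (271,34), (259,153) and (148,150). Top right (side): handle almost level, butt at (697,76), face at (558,118), rivet at (572,198). Bottom left (scene): face at (253,412), rivet at (239,483). Next I compare predictions with these measurements.

```bash
python3 - <<'E'
from h import *
from bench import ctrl
W=load('w4');D=load('d4');S=load('s4')
p,r=pose(ctrl.observe());tx,ty,tz=r.as_matrix().T;g=p-18.7*tz
P=dict(butt=g-118*tx,eye=g+66*tx,face=g+47*tx+45*tz,bt=g-118*tx-11*tz,bb=g-118*tx+11*tz)
for n,q in P.items(): print(n,q.round(1),'W',proj(W,q)*.78125,'D',(proj(D,q)-[130,160])*2+[400,0],'S',(proj(S,q)-[220,180])*2.667+[0,300])
o=[]
for c,(u,v) in ((S,(309,249)),(D,(216,259))):
    h=cv2.cvtColor(c['color'],cv2.COLOR_RGB2HSV)[v-8:v+9,u-8:u+9].astype(int)
    w=np.where((h[...,0]>10)&(h[...,0]<35)&(h[...,1]>70),h[...,2],0).astype(float)
    y,x=np.mgrid[:17,:17];uv=((w*x).sum()/w.sum()+u-8,(w*y).sum()/w.sum()+v-8);o.append((c,uv));print(uv,(w>0).sum(),plane(c,uv,72))
print('rivet tri',tri(o))
# slab in wrist view: top-face outline by mask
q=np.array([(145,28),(271,34),(259,153),(148,150)])*1.28
C=np.array([plane(W,x,30) for x in q]);print(C.round(1),[np.linalg.norm(C[i]-C[i-1]).round(1) for i in range(4)])
print('slab centre (diagonals 0-2)',(C[0]+C[2])/2,(C[1]+C[3])/2)
# slab centre from scene top-face corners (crop px)
q=np.array([(190,438),(315,470),(288,576),(152,540)]);q=(q-[0,300])/2.667+[220,180]
C=np.array([plane(S,x,30) for x in q]);print(C.round(1),C.mean(0))
q=np.array([(521,186),(636,186),(636,268),(509,268)]);q=(q-[400,0])/2+[130,160]
C=np.array([plane(D,x,30) for x in q]);print(C.round(1),C.mean(0))
E
```

```text
butt [363.  200.3 247.5] W [200.06532368 365.24399107] D [698.49684969  75.2315115 ] S [285.30435533 275.28737957]
eye [532.7 271.5 247.6] W [199.26295666  88.49497847] D [543.75716264  80.96266559] S [253.59681827 390.42661881]
face [515.1 264.3 202.5] W [199.8272759  113.84784406] D [562.33339187 111.94125293] S [252.89913694 405.77271176]
bt [363.  200.3 258.5] W [199.99616638 384.29136854] D [698.55427996  67.3200478 ] S [286.44895784 268.15614925]
bb [363.  200.3 236.5] W [200.12650807 348.39251865] D [698.43998669  83.0648296 ] S [284.17244572 282.33952922]
(np.float64(309.32892057026476), np.float64(247.72606924643586)) 14 [517.63948218 261.79300588  72.        ]
(np.float64(215.7654012275517), np.float64(259.07001591270745)) 20 [510.95516392 266.21264004  72.        ]
rivet tri (array([514.0324496 , 259.98916453,  66.6204065 ]), [np.float64(0.18746898240967994), np.float64(0.18746898240976242)])
[[561.4 358.2  30. ]
 [615.1 212.3  30. ]
 [471.  156.9  30. ]
 [414.4 303.   30. ]] [np.float64(157.0), np.float64(155.5), np.float64(154.4), np.float64(156.7)]
slab centre (diagonals 0-2) [516.1694254  257.53203274  30.        ] [514.74813234 257.61772076  30.        ]
[[471.8 163.1  30. ]
 [415.9 308.3  30. ]
 [563.5 365.5  30. ]
 [622.1 218.9  30. ]] [518.32622319 263.9785721   30.        ]
[[611.8 218.3  30. ]
 [462.5 166.7  30. ]
 [403.9 317.1  30. ]
 [551.4 368.7  30. ]] [507.41219809 267.69522213  30.        ]
```

Per-camera bias is a few mm, so I lower to the height asked for and compare face and rivet relative to each other in both views.

```bash
python3 -m jog '[[[0,0,0.06],[0,0,0]],[[0,0,0.14],[0,0,0]],[[0,0,0.22],[0,0,0]],[[0,0,0.3],[0,0,0]],[[0,0,0.36],[0,0,0]],[[0,0,0.4],[0,0,0]],[[0,0,0.4],[0,0,0]],[[0,0,0.4],[0,0,0]]]'
python3 - <<'E'
from h import *
from bench import ctrl
D=ctrl.capture('side');S=ctrl.capture('scene')
for n,x in (('d5',D),('s5',S)): np.save('pics/%s.npy'%n,x,allow_pickle=True)
a=cv2.resize(D['color'][200:290,170:260,::-1],(400,400),interpolation=2)
b=cv2.resize(S['color'][190:280,265:355,::-1],(400,400),interpolation=2)
cv2.imwrite('pics/w5.png',np.hstack([a,b]))
p,r=pose(ctrl.observe());tx,ty,tz=r.as_matrix().T;g=p-18.7*tz;k=400/90
P=dict(eye=g+66*tx,face=g+47*tx+45*tz,peen=g+47*tx-33*tz,butt=g-118*tx)
for n,q in P.items(): print(n,q.round(1),'D',((proj(D,q)-[170,200])*k).round(1),'S',((proj(S,q)-[265,190])*k+[400,0]).round(1))
f=P['face']
for s in (-16,16):
  for ax in (tx,ty): print('rim',s,'D',((proj(D,f+s*ax)-[170,200])*k).round(1),'S',((proj(S,f+s*ax)-[265,190])*k+[400,0]).round(1))
E
```

```text
time: 9.93
position: [471.8, 247.0, 149.2]
tcp_rot: [-3.076, -0.621, -0.001]
wrist_force: [1.0, -0.4, -4.0]
width: 0.175
gripper_force: 88.9
eye [532.8 272.6 168.2] D [151.8 124.7] S [611.3 188.3]
face [515.3 265.4 123.2] D [191.4 188.8] S [610.6 210.3]
peen [515.2 265.1 201.2] D [182.3  73.7] S [622.1 133.9]
butt [363.2 201.2 168. ] D [483.9 112.1] S [662.8  -2.9]
rim -16 D [219.8 187.7] S [615.3 192.7]
rim -16 D [190.4 206. ] S [634.  215.7]
rim 16 D [163.  189.9] S [605.8 228.2]
rim 16 D [192.4 172. ] S [587.2 205. ]
```

View pics/w5.png

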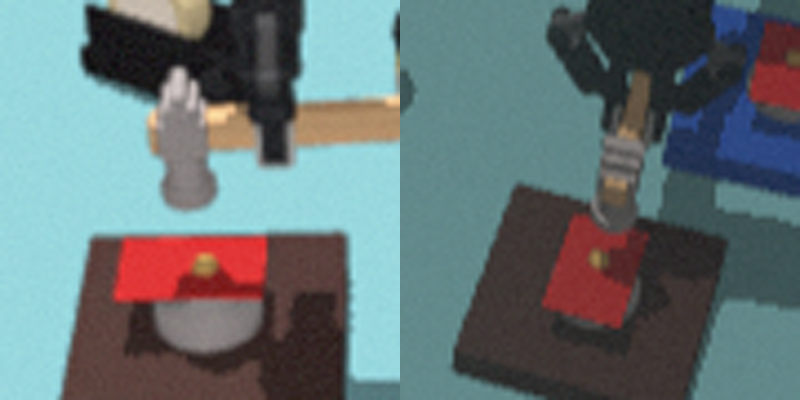

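Left (side): face spans x 161–218 with its bottom at 211; rivet at (205,264). Right (scene): face spans x 590–638 with its bottom at about 232; rivet at (598,259). I use the observed-minus-predicted shift of the head to correct each camera.

```bash
python3 - <<'E'
from h import *
from bench import ctrl
D=load('d5');S=load('s5');k=400/90
p,r=pose(ctrl.observe());tx,ty,tz=r.as_matrix().T;face=p-18.7*tz+47*tx+45*tz
t=np.linspace(0,2*np.pi,60)
rim=[face+16*(np.cos(a)*tx+np.sin(a)*ty) for a in t]
o=[]
for c,off,b,uv in ((D,(170,200),(161,218,211),(215.77,259.07)),(S,(265-90,190),(590,638,232),(309.33,247.73))):
    q=np.array([(proj(c,x)-off)*k for x in rim]);pb=(q[:,0].min(),q[:,0].max(),q[:,1].max())
    d=np.array([(b[0]+b[1]-pb[0]-pb[1])/2,b[2]-pb[2]])/k; print(np.round(pb,1),'shift px',d)
    u=np.array(uv)-d;o.append((c,u));print(plane(c,u,72))
x,e=tri(o);print('tri',x,e)
v=np.mean([plane(c,u,72) for c,u in o],0);print('rivet',v,'face',face,'move',r.inv().apply(v+[0,0,50]-face)/200)
E
```

```text
[163.  219.8 206.1] shift px [-0.42965036  1.10713052]
[511.76922354 261.75168944  72.        ]
[586.7 634.4 229. ] shift px [0.77267082 0.68414757]
[516.98582163 258.47089984  72.        ]
tri [514.15256872 257.01113283  67.85190704] [np.float64(0.08297690151549332), np.float64(0.08297690151547055)]
rivet [514.37752259 260.11129464  72.        ] face [515.25095528 265.36338104 123.2137385 ] move [-0.01422042  0.02253111  0.00596995]
```

```bash
python3 -m jog '[[[-0.007,0.013,0.003],[0,0,0]],[[-0.013,0.026,0.006],[0,0,0]],[[-0.013,0.026,0.006],[0,0,0]],[[-0.013,0.026,0.006],[0,0,0]],[[-0.013,0.026,0.006],[0,0,0]]]'
python3 - <<'E'
from h import *
from bench import ctrl
W=ctrl.capture('wrist');D=ctrl.capture('side')
b=cv2.resize(D['color'][180:270,170:290,::-1],(400,300),interpolation=2)
a=cv2.resize(W['color'][:240,100:420,::-1],(400,300),interpolation=2);cv2.imwrite('pics/w6.png',np.hstack([a,b]))
p,r=pose(ctrl.observe());tx,ty,tz=r.as_matrix().T;f=p-18.7*tz+47*tx+45*tz;g=p-18.7*tz
print('face',f,'axes',tx.round(4),tz.round(4))
for n,q in dict(eye=g+66*tx-11*tz,peen=g+47*tx-33*tz,rivet=[514.5,259.8,72]).items():print(n,(proj(W,q)-[100,0])*1.25)
for dx,dy in((42.5,27.5),(42.5,-27.5),(-42.5,27.5),(-42.5,-27.5)):
  pass
# far slab corners seen, top face z=30
h=cv2.cvtColor(W['color'],cv2.COLOR_RGB2HSV).astype(int)
m=((h[...,0]>165)|(h[...,0]<8))&(h[...,1]>170)&(h[...,2]>120);n,l,s,c=cv2.connectedComponentsWithStats(m.astype(np.uint8))
i=1+s[1:,4].argmax();print('red',(s[i][:4]*1.25-[125,0,0,0]),[plane(W,q,67) for q in ((s[i][0],s[i][1]),(s[i][0]+s[i][2],s[i][1]))])
E
```

```text
time: 10.65
position: [470.9, 241.0, 147.4]
tcp_rot: [-3.076, -0.621, 0.001]
wrist_force: [-0.3, 0.0, -4.6]
width: 0.172
gripper_force: 88.9
face [514.18337041 259.31359007 121.03819832] axes [ 9.217e-01  3.879e-01 -2.000e-04] [-0.0015  0.0031 -1.    ]
eye [193.67251057 143.87302769]
peen [193.21036024 234.71961745]
rivet [195.00314975 166.81217032]
red [148.75  65.    33.75  81.25] [array([552.06266958, 300.9626885 ,  67.        ]), array([558.67817513, 285.18381931,  67.        ])]
```

View pics/w6.png

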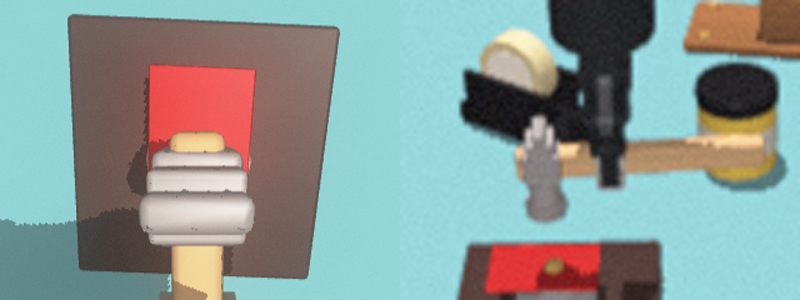

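Wrist view: patch corners at (150,65) and (255,69), slab corners at (70,15), (338,28), (307,278) and (80,268), head centred at x≈197. Side view: hammer level, face clear above the rivet. One cross-check of the rivet follows, from the slab and patch corners.

```bash
python3 - <<'E'
from h import *
from bench import ctrl
W=ctrl.capture('wrist')
for off in (0,3.0):
    f=lambda x,y,z:plane(W,(100+(x-off)/1.25,y/1.25),z)
    C=[f(70,15,30),f(338,28,30),f(307,278,30),f(80,268,30)]
    print(off,'slab',((C[0]+C[2])/2).round(1),((C[1]+C[3])/2).round(1),[np.linalg.norm(C[i]-C[i-1]).round(0) for i in range(4)])
    a,b=f(150,65,67),f(255,69,67);e=(b-a)/np.linalg.norm(b-a);n=np.array([e[1],-e[0],0])
    if n[0]>0:n=-n
    L=np.linalg.norm(b-a);print('patch',L,((a+b)/2+n*42.5).round(1))
E
```

```text
0 slab [515.6 257.7  30. ] [515.5 258.5  30. ] [np.float64(155.0), np.float64(154.0), np.float64(155.0), np.float64(156.0)]
patch 53.30583111431533 [522.  260.4  67. ]
3.0 slab [514.9 259.5  30. ] [514.7 260.3  30. ] [np.float64(155.0), np.float64(154.0), np.float64(155.0), np.float64(156.0)]
patch 53.304339314814264 [521.4 261.8  67. ]
```

Slab centre (514.8, 259.9) agrees with the rivet estimate and with the face at (514.2, 259.3), which is 49 mm above the rivet. Let it settle, then hand in.

```bash
python3 -m jog '[[[0,0,0],[0,0,0]],[[0,0,0],[0,0,0]],[[0,0,0],[0,0,0]],[[0,0,0],[0,0,0]]]' && python3 -c "
from bench import ctrl
print(abs(ctrl.observe()['qd']).max(),ctrl.finish_job())"
```

```text
time: 11.3
position: [470.9, 241.0, 147.4]
tcp_rot: [-3.076, -0.621, 0.001]
wrist_force: [0.5, 0.2, -3.5]
width: 0.173
gripper_force: 88.9
the job is handed in; nothing more can be done
0.0007828837776078909 None
```

The job is handed in at 11.3 s: the hammer is gripped level and at rest, face down about 49 mm above the brass rivet and centred within about 1 mm by my camera measurements, which carry a few mm of uncertainty; no verdict was returned.

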